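# Pump up the vacuum anchor

## Robot

A 6-joint arm with a two-finger parallel gripper is mounted at the origin on the work surface. World frame = base frame: x ahead of the robot, y to its left, z up, the work surface at z = 0. Lengths are in m, angles in rad, forces in N, time in s.
With the tool pointing down it reaches from about 0.425 to 0.95 m from the base axis. Payload 3.5 kg.
Tool frame: the origin (TCP) lies on the centre line of the jaws, within the pads' length; the fingertips stand 14 mm ahead of it and the grasp point (between the pads) lies 5 mm behind it (tips_ahead is the distance from the TCP to the fingertips, in m); y points along the fingers, z is the direction in which the jaws open and shut, and the axes are right-handed (so a half turn about y gives the same grasp; the last joint's range is limited). The gripper opens to 85 mm and grips with 20 to 120 N. Pads are 22 mm wide; open, the fingers measure 114 mm over their backs; the gripper's body (76 mm by 85 mm) begins 54 mm behind the grasp point. The pads swing forward as they close: fully open they stand 13 mm farther back than shut.
Start: joints at [-1.464, 0.286, 1.577, -0, 1.279, -0.15], TCP at [0.171, -0.653, 0.245] pointing down, gripper open.
Joint ranges: [-2.77, 2.77], [-0.9, 2.22], [0.21, 2.48], [-1.53, 4.67], [0.24, 2.81], [-2.84, 2.84]. Speed limits (rad/s): [2.79, 2.79, 3.14, 3.14, 3.14, 3.14].

## Interface

Orientations are given as a unit quaternion [x, y, z, w].
In Python, from plant import get_state, read_camera, sign_off, tips_ahead gives the robot as it stands.
- The arm moves only by the tool send_rows, never from a script. Its argument "plan" is a list of rows, each a list of 2 entries, a list of its own where there are three numbers: the shift along the tool's x, y, z in units of 12 cm (1.0 is 12 cm), then the turn, a rotation vector about the tool's x, y, z in units of 360 degrees (1.0 is 360 degrees). In form: [[[tx, ty, tz], [rx, ry, rz]], ...]. A call has 1 to 12 rows; each row shifts and turns the commanded pose from where the row before left it, along the tool's axes as they then stand; what a row does not reach is not made up. A row lasts 1/10 s, in which the tool goes at most 50 mm and 8.59 degrees, less where a joint would pass 70% of its speed; a pose out of reach is approached as far as the arm can. A call with a number of a shift or a turn outside -1 to 1 is refused whole. A call with a gripper value outside its range is refused whole. "gripper" is the closure, from 0 (fully open) to 1 (shut), set as the call begins (left out, the last holds). The fingers move at their own pace and stop on an object; "grip_force" is the grip in N (left out, the last holds). Time passes only in rows, so rows that do not move let the fingers close. It gives the time, the measured TCP pose, the force and the opening at its end, in the units of the state.
- get_state(): the state, without advancing time (a new reading comes with each control period).
- read_camera(name): name is "scene" or "top"; returns a dict with "img" (480x640x3 uint8, blue, green, red), "fx", "fy", "cx", "cy" (pixels), "D" ([k1, k2, p1, p2, k3] as OpenCV has them; the pictures are not rectified), "world_from_camera" (4x4, takes a point from camera to world coordinates). Camera axes: x right, y down, z forward; pixel columns grow to the right and rows downward; lengths in m; the calibration is good to about 2 mm. A picture is of the moment at which its call begins. There is no depth.
- sign_off(): hands the job in, once; it reports no verdict.
The state is a dict: "time": time; "qpos": joint angles; "dq": joint speeds; "joint_efforts": joint torques, N m; "eef_pos": TCP position; "tcp_rot": TCP orientation; "contact_force": force on the tool from outside, world axes, zero at the start; "wrist_torque": the same for the moment, N m; "opening": opening from 0.0 (shut) to 1.0 (fully open).
Only numpy, scipy, OpenCV 4.12 (cv2) and the standard library are available. Lean on these libraries where they do the work, as an engineer would, in place of code of your own. Each camera call takes 0.05 s, during which the arm holds its last target. There are 200 camera calls.

## Task

Pump the vacuum anchor on the wooden board: with the fingertips push its plunger all the way down and let it spring all the way back up, again and again, until the steel indicator pin beside it stands fully out. Only push on the plunger's head: do not touch the pin, do not lift or shove the anchor, and leave the other things, the wall switch included, as they are. Finish clear of everything with the plunger up.

Things in the scene. Friction and masses are not known exactly. Their poses are not given: they have to be found in the camera images.
- board: Dark hardwood board, 260 x 640 x 30 mm (x, y, z), lying on two bricks; fixed. Its top face is 95 mm above the table. Origin on the table under the board's centre; long side along its own y.
- anchor: Vacuum anchor standing loose on the board (0.85 kg): black rubber foot 110 mm across and 14 mm high, grey round body 92 mm across with its flat deck 50 mm above the board, a steel eye on the side at its own +y (reaching 66 mm from the centre, 36 mm high). Origin at the centre of the foot's underside, z up. The plunger's axis stands at x = -18 mm, y = 0 of its frame, the pin's axis at x = +30 mm, y = 0.
- plunger_top (a point): Centre of the top face of the plunger's round flat black head (42 mm across, 12 mm thick, on a 14 mm steel rod). The face is 125 mm above the board with the plunger up and 90 mm with it fully down; it moves with the plunger, straight along the anchor's z.
- stroke (a joint): How far the plunger is pressed, in m: 0 = up, 0.035 = fully down on its stop. Sprung: 4.5 N at the top, 7 N two thirds down, 13 to 15 N in the last 13 mm (4 N more at 50 mm/s). A ratchet: a stroke past 0.033 raises the pin by 7 mm (the first by 5 to 13 mm) while the plunger springs back, within 0.6 s of release; one short of 0.032 may raise less or nothing.
- pin: Indicator pin: upright steel pin 10 mm across with a bevelled tip, coming out of a black bush 20 mm across on the anchor's deck, 48 mm from the plunger's axis. Not to be touched. Origin at the centre of its tip, z up; the tip is 57 mm above the board with the pin in and 89 mm with it fully out.
- pin_travel (a joint): How far the pin has come out, in m: 0 = in, 0.032 = fully out (further strokes then do nothing). It starts between 0 and 0.012 and stays where the last stroke left it, so 3 or 4 full strokes are needed. The last stroke takes it from 0.025 to 0.032.
- cup: Blue acrylic cup, 74 mm across the mouth, 95 mm high, loose and empty, standing on the board. Origin at the centre of its underside.
- switchbox: White plastic wall-switch box, 86 x 86 x 44 mm, screwed to the board, with a small toggle on top reaching 70 mm above the board. Origin at the centre of its underside.
- toggle (a joint): The switch box's toggle, in rad: 0 to 0.6; starts at 0 and must stay there.
- clip: Black collar clip lying on the board: a 66 mm open ring, 14 mm thick, with two tabs. Origin at the ring's centre, on its underside.
- carabiner: Steel carabiner lying on the board, about 87 x 52 x 10 mm. Origin at its middle, on its underside.
- ball: Rubber massage ball, 60 mm across, with a small flat, lying on the board. Origin at its underside.
- trainer: Chrome grip trainer lying on the table in front of the board, about 145 x 118 x 22 mm. Origin between its handles, on its underside.
- tape: Roll of white sports tape on the table in front of the board, 64 mm across, 38 mm high. Origin at the centre of its underside.
Mind the look-alikes: they are no part of the job. What is shaped like the anchor but blue is not meant.

How it is judged:
By the outcome, as a careful person would: the job done as asked, in the order asked, and still so for the second after the job is handed in, with the robot touching nothing.
It also fails if it takes over 54 s, if anything falls off the work surface, if the arm or the gripper's body presses on something with over 40 N, if the wrist force passes 120 N, or if a joint passes its speed limit or range.

## Working session

There is one attempt and no reset: what is moved stays moved. The work goes in short steps, Python scripts to look and compute and a tool call to move; the robot and the scene stay as the last step left them, time stands still between calls to the robot, and variables do not carry over. Pictures are saved under pics/ and viewed, about 8 in all and at most 12, crops included, and the job is handed in when it is done.

Besides the shell and the picture viewer there is one more tool, called as name(argument=value, ...), one argument or row to a line, values as JSON. send_rows: Moves the arm, as the interface text tells. Its arguments: {"type":"object","properties":{"plan":{"type":"array"},"gripper":{"type":"number"},"grip_force":{"type":"number"}},"required":["plan"]}

```bash
mkdir -p pics; ls
python3 - <<'E'
from plant import *
import cv2,numpy as np
s=get_state();print({k:np.round(v,3) for k,v in s.items()}, tips_ahead)
for n in("scene","top"):
    c=read_camera(n);cv2.imwrite(f"pics/{n}0.png",c["img"]);print(n,[c[k] for k in("fx","fy","cx","cy","D")],np.round(c["world_from_camera"],3).tolist())
E
```

```text
pics
{'time': np.float64(0.0), 'qpos': array([-1.464,  0.287,  1.578, -0.   ,  1.279, -0.15 ]), 'dq': array([-0.001,  0.   , -0.   ,  0.001,  0.   , -0.002]), 'joint_efforts': array([ 1.0000e-03, -4.0598e+01, -2.9262e+01, -0.0000e+00,  6.0000e-03,
       -0.0000e+00]), 'eef_pos': array([ 0.171, -0.652,  0.244]), 'tcp_rot': array([-0.091,  0.702, -0.7  ,  0.091]), 'contact_force': array([ 1.154, -0.064,  0.401]), 'wrist_torque': array([-0.018,  0.046,  0.043]), 'opening': np.float64(1.001)} 0.014
scene [491.2292671172144, 491.2292671172144, 314.90880363296156, 238.6502389780893, array([-0.06025123,  0.        ,  0.        ,  0.        ,  0.        ])] [[-0.747, 0.527, -0.405, 0.841], [0.665, 0.601, -0.444, 0.372], [0.01, -0.601, -0.799, 0.859], [0.0, 0.0, 0.0, 1.0]]
top [485.73005886936255, 485.73005886936255, 318.18798425656564, 239.6646178159327, array([0.04106842, 0.        , 0.        , 0.        , 0.        ])] [[-0.01, -0.998, 0.063, 0.413], [-1.0, 0.011, -0.0, 0.003], [-0.0, -0.063, -0.998, 1.135], [0.0, 0.0, 0.0, 1.0]]
```

View pics/scene0.png

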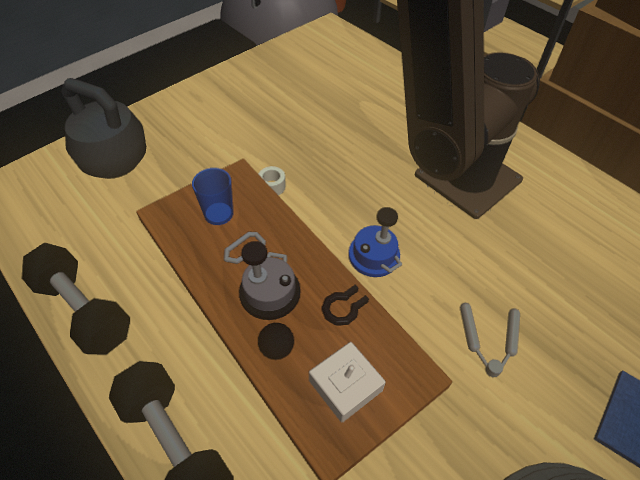

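View pics/top0.png

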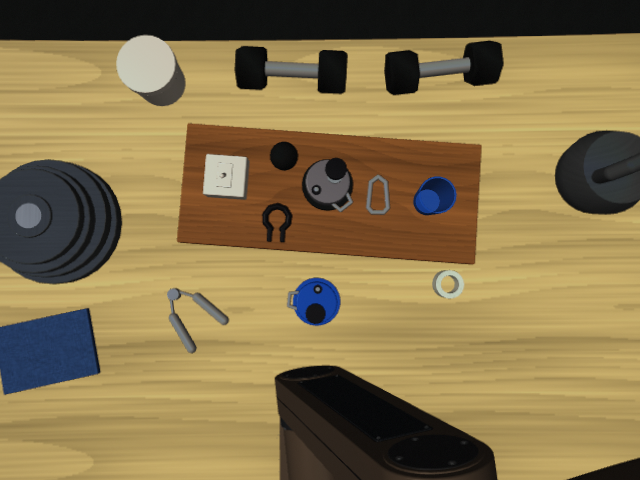

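The grey anchor is at scene (268,285) and top (327,184): head at (255,253) and (336,169), pin at (285,281) and (317,189). The blue look-alike, at scene (376,248) and top (316,302) on the table, isn't the one meant. The grey one fits because it stands on the board. Next I'll confirm that in a crop and measure.

```bash
cat > h.py <<'E'
import cv2,numpy as np
from plant import *
def cam(n):
    c=read_camera(n);c["K"]=np.array([[c["fx"],0,c["cx"]],[0,c["fy"],c["cy"]],[0,0,1]]);return c
def ray(c,p):
    u=cv2.undistortPoints(np.array([[p]],float),c["K"],np.array(c["D"]))[0,0]
    T=c["world_from_camera"];return T[:3,3],T[:3,:3]@np.array([u[0],u[1],1])
def plane(c,p,z):
    o,d=ray(c,p);return o+d*(z-o[2])/d[2]
def proj(c,P):
    T=np.linalg.inv(c["world_from_camera"]);r=cv2.Rodrigues(T[:3,:3])[0]
    return cv2.projectPoints(np.array(P,float).reshape(-1,3),r,T[:3,3],c["K"],np.array(c["D"]))[0][:,0]
def crop(c,x,y,w,h,k,f):
    cv2.imwrite(f,cv2.resize(c["img"][y:y+h,x:x+w],None,fx=k,fy=k,interpolation=cv2.INTER_CUBIC))
E
python3 - <<'E'
from h import *
s=cam("scene");t=cam("top")
a=cv2.resize(s["img"][230:330,220:320],None,fx=4,fy=4,interpolation=2);b=cv2.resize(t["img"][140:240,280:380],None,fx=4,fy=4,interpolation=2)
cv2.imwrite("pics/crop1.png",np.clip(np.hstack([a,b]).astype(float)*1.6,0,255).astype(np.uint8))
for n,c,p in(("s",s,(255,253)),("t",t,(336,169))):
    m=(c["img"].max(2)<45).astype(np.uint8)
    x,y=p;w=np.zeros_like(m);w[y-14:y+15,x-14:x+15]=1
    k,l,st,ce=cv2.connectedComponentsWithStats(m*w);i=l[y,x];print(n,st[i],ce[i],plane(c,ce[i],.217))
for n,c,p in(("s",s,(285,281)),("t",t,(317,189))): print(n,"pin", plane(c,p,.155))
E
```

```text
s [242 242  25  23 425] [253.73176471 253.24      ] [ 0.60867624 -0.02737808  0.217     ]
t [325 158  26  26 388] [336.29639175 168.82731959] [ 0.60598552 -0.03290242  0.217     ]
s pin [0.58145142 0.01434485 0.155     ]
t pin [0.57803624 0.00439332 0.155     ]
```

View pics/crop1.png

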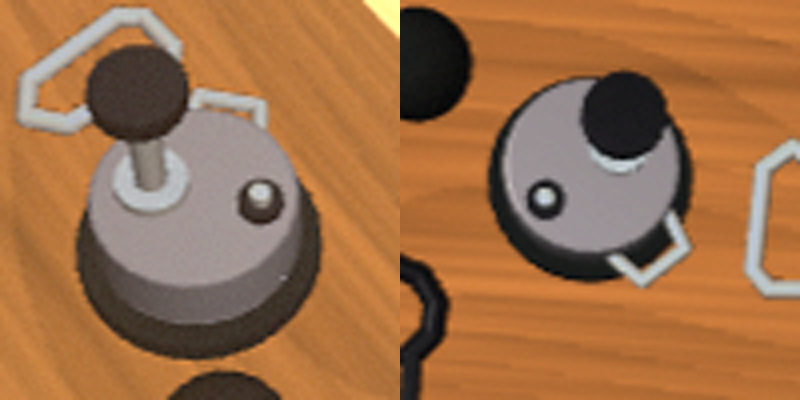

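The crop shows the grey anchor. The head's face is at about scene (254.5,251.5) and top (336,168.7), and the pin tip at scene (285.5,277.5) and top (316,189.5). The steel eye is at lower right in the top view.

Run:
```python
from h import *
from scipy.spatial.transform import Rotation as R
s=cam("scene");t=cam("top")
print("head",plane(s,(254.5,251.5),.22),plane(t,(336,168.7),.22))
for z in(.152,.158,.164): print("pin",z,plane(s,(285.5,277.5),z),plane(t,(315.8,189.5),z))
print("bush/rod base",plane(s,(285,281),.147),plane(s,(257,275.5),.146))
# cup & box heights near
print("cup",plane(t,(436,195),.19),"switch",plane(t,(223,175),.165),"ball",plane(t,(284,156),.125))
q=get_state();print(np.round(R.from_quat(q["tcp_rot"]).as_matrix(),3),q["eef_pos"])
```

```text
head [ 0.60677259 -0.02741066  0.22      ] [ 0.60560517 -0.03222312  0.22      ]
pin 0.152 [0.57524328 0.00798752 0.152     ] [0.57754002 0.00685424 0.152     ]
pin 0.158 [0.5775023  0.01107522 0.158     ] [0.57653506 0.00683294 0.158     ]
pin 0.164 [0.57976132 0.01416292 0.164     ] [0.57553011 0.00681163 0.164     ]
bush/rod base [0.57849709 0.0102826  0.147     ] [ 0.60723364 -0.03053003  0.146     ]
cup [ 0.55762578 -0.22808382  0.19      ] switch [0.60657668 0.19325961 0.165     ] ball [0.65370081 0.07308153 0.125     ]
[[-0.967 -0.     0.254]
 [-0.254  0.001 -0.967]
 [-0.    -1.    -0.001]] [ 0.17143689 -0.65263257  0.24482288]
```

send_rows(
  plan=[
    [[0, -0.3, 0], [0, 0, 0]],
    [[-0.1, -0.3, -0.1], [0, 0, 0]],
    [[-0.24, 0, -0.2], [0, 0, 0]],
    [[-0.24, 0, -0.2], [0, 0, 0]],
    [[-0.24, 0, -0.2], [0, 0, 0]],
    [[-0.24, 0, -0.2], [0, 0, 0]],
    [[-0.24, 0, -0.2], [0, 0, 0]],
    [[-0.24, 0, -0.2], [0, 0, 0]],
    [[-0.24, 0, -0.2], [0, 0, 0]],
    [[-0.24, 0, -0.2], [0, 0, 0]],
    [[-0.24, 0, -0.2], [0, 0, 0]],
    [[-0.24, 0, -0.2], [0, 0, 0]],
  ],
  gripper=1,
  grip_force=40,
)

```text
time: 1.5
eef_pos: [0.3982, -0.3315, 0.3175]
tcp_rot: [0.09, -0.701, 0.701, -0.091]
contact_force: [0.1, -0.4, -0.3]
opening: 0.001
```

send_rows(
  plan=[
    [[-0.24, 0, -0.2], [0, 0, 0]],
    [[-0.24, 0, -0.2], [0, 0, 0]],
    [[-0.24, 0, -0.2], [0, 0, 0]],
    [[-0.24, 0, -0.2], [0, 0, 0]],
    [[-0.24, 0, -0.2], [0, 0, 0]],
    [[-0.24, 0, -0.2], [0, 0, 0]],
    [[-0.24, 0, -0.2], [0, 0, 0]],
    [[-0.2, 0, -0.2], [0, 0, 0]],
    [[-0.15, 0, -0.15], [0, 0, 0]],
    [[0, 0, 0], [0, 0, 0]],
    [[0, 0, 0], [0, 0, 0]],
  ],
)

```text
time: 2.6
eef_pos: [0.5798, -0.0678, 0.3171]
tcp_rot: [0.091, -0.701, 0.701, -0.091]
contact_force: [0.0, -0.2, 0.6]
opening: -0.004
```

```bash
cat > g.py <<'E'
from h import *
from scipy.spatial.transform import Rotation as R
import sys
def goto(P):
    q=get_state();M=R.from_quat(q["tcp_rot"]).as_matrix()
    print("t",q["time"],"tcp",np.round(q["eef_pos"],4),"F",np.round(q["contact_force"],2),"op",q["opening"],"rows",np.round(M.T@(np.array(P)-q["eef_pos"])/.12,3),"down",np.round(M[:,1],3))
E
python3 - <<'E'
from g import *
import plant
print(plant.tips_ahead)
goto([.606,-.030,.25])
s=cam("scene");t=cam("top")
a=cv2.resize(s["img"][190:340,190:340],None,fx=8/3,fy=8/3,interpolation=2);b=cv2.resize(t["img"][100:250,255:405],None,fx=8/3,fy=8/3,interpolation=2)
cv2.imwrite("pics/c2.png",np.clip(np.hstack([a,b]).astype(float)*1.6,0,255).astype(np.uint8))
E
```

```text
0.014
t 2.6 tcp [ 0.5798 -0.0678  0.3171] F [ 0.04 -0.2   0.64] op -0.0035527398888127682 rows [-0.292  0.559 -0.249] down [-0.001 -0.    -1.   ]
```

View pics/c2.png

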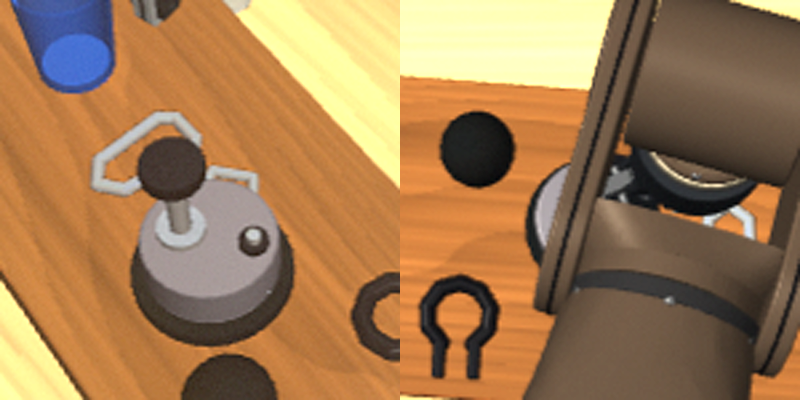

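The scene view still shows the head at crop (172,165) and the pin at (255,238). The gripper is out of that crop, upper left, and in the top view the arm hides the head. I'll move over the head.

send_rows(
  plan=[
    [[-0.1, 0.05, -0.08], [0, 0, 0]],
    [[-0.1, 0.15, -0.09], [0, 0, 0]],
    [[-0.09, 0.18, -0.08], [0, 0, 0]],
    [[0, 0.12, 0], [0, 0, 0]],
    [[0, 0.06, 0], [0, 0, 0]],
    [[0, 0, 0], [0, 0, 0]],
    [[0, 0, 0], [0, 0, 0]],
  ],
)

```text
time: 3.4
eef_pos: [0.6061, -0.0307, 0.2509]
tcp_rot: [0.09, -0.701, 0.701, -0.091]
contact_force: [0.9, -0.6, -0.0]
opening: -0.002
```

Run:
```python
from g import *
goto([.606,-.030,.234])
s=cam("scene")
cv2.imwrite("pics/c3.png",np.clip(cv2.resize(s["img"][190:340,190:340],None,fx=4,fy=4,interpolation=2).astype(float)*1.6,0,255).astype(np.uint8))
```

```text
t 3.4 tcp [ 0.6061 -0.0307  0.2509] F [ 0.86 -0.6  -0.04] op -0.001978018882844127 rows [-0.     0.141 -0.006] down [ 0.001 -0.    -1.   ]
```

View pics/c3.png

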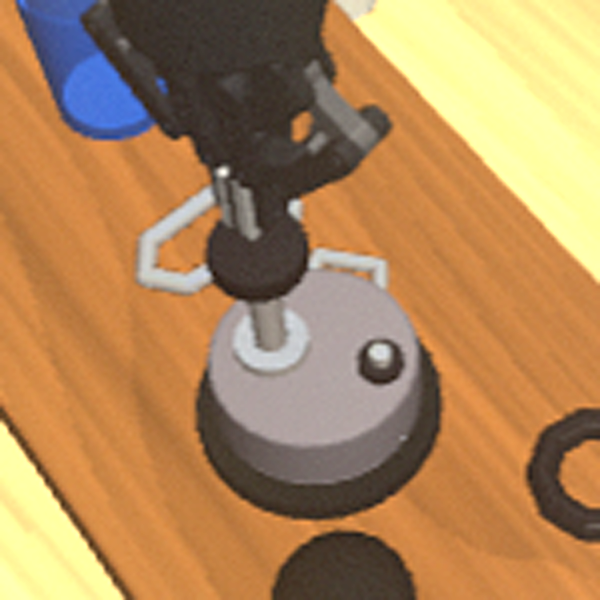

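The shut fingertips (crop 250,235) stand just above the middle of the head (257,250), and the pin (380,355) is well clear. I'll press.

send_rows(
  plan=[
    [[0, 0.05, 0], [0, 0, 0]],
    [[0, 0.05, 0], [0, 0, 0]],
    [[0, 0.04, 0], [0, 0, 0]],
    [[0, 0.04, 0], [0, 0, 0]],
    [[0, 0.04, 0], [0, 0, 0]],
    [[0, 0.04, 0], [0, 0, 0]],
    [[0, 0.04, 0], [0, 0, 0]],
    [[0, 0, 0], [0, 0, 0]],
  ],
)

```text
time: 4.25
eef_pos: [0.6059, -0.0302, 0.2147]
tcp_rot: [0.091, -0.701, 0.701, -0.09]
contact_force: [-2.6, 0.3, 6.5]
opening: 0.0
```

send_rows(
  plan=[
    [[0, 0.04, 0], [0, 0, 0]],
    [[0, 0.04, 0], [0, 0, 0]],
    [[0, 0.03, 0], [0, 0, 0]],
    [[0, 0.02, 0], [0, 0, 0]],
    [[0, 0, 0], [0, 0, 0]],
  ],
)

```text
time: 4.75
eef_pos: [0.606, -0.0302, 0.2021]
tcp_rot: [0.091, -0.701, 0.702, -0.091]
contact_force: [-7.8, 1.2, 13.7]
opening: -0.002
```

Run:
```python
from g import *
goto([.606,-.030,.199])
s=cam("scene")
cv2.imwrite("pics/c4.png",np.clip(cv2.resize(s["img"][190:340,190:340],None,fx=4,fy=4,interpolation=2).astype(float)*1.6,0,255).astype(np.uint8))
goto([.606,-.030,.199])
```

```text
t 4.75 tcp [ 0.606  -0.0302  0.2021] F [-7.83  1.25 13.7 ] op -0.0021735825272208194 rows [-0.001  0.026 -0.002] down [-0.    -0.001 -1.   ]
t 4.8 tcp [ 0.606  -0.0302  0.2022] F [-7.05  0.89 13.74] op 0.00522376471623117 rows [-0.001  0.026 -0.002] down [-0.    -0.001 -1.   ]
```

View pics/c4.png

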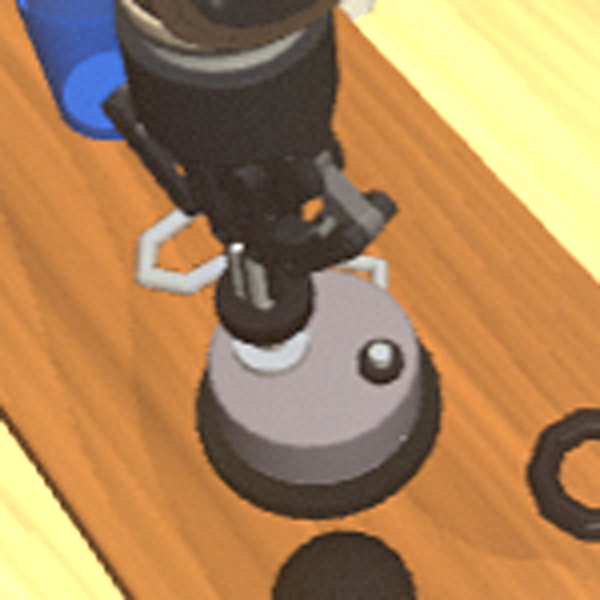

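The anchor hasn't moved, and the head is nearly down at crop (265,300). I'll press a bit further to find the stop.

send_rows(
  plan=[
    [[0, 0.02, 0], [0, 0, 0]],
    [[0, 0, 0], [0, 0, 0]],
  ],
)

```text
time: 5.0
eef_pos: [0.606, -0.0302, 0.2]
tcp_rot: [0.091, -0.701, 0.702, -0.091]
contact_force: [-8.4, 1.5, 14.5]
opening: 0.001
```

send_rows(
  plan=[
    [[0, 0.015, 0], [0, 0, 0]],
    [[0, 0, 0], [0, 0, 0]],
  ],
)

```text
time: 5.2
eef_pos: [0.606, -0.0302, 0.199]
tcp_rot: [0.091, -0.701, 0.702, -0.091]
contact_force: [-8.9, 0.3, 15.3]
opening: 0.003
```

send_rows(
  plan=[
    [[0, 0.015, 0], [0, 0, 0]],
    [[0, 0, 0], [0, 0, 0]],
  ],
)

```text
time: 5.4
eef_pos: [0.6061, -0.0302, 0.199]
tcp_rot: [0.091, -0.701, 0.702, -0.091]
contact_force: [-11.3, 0.3, 22.5]
opening: -0.005
```

The stop is at TCP z = 0.199 (22 N). I'll release and wait.

send_rows(
  plan=[
    [[0, -0.05, 0], [0, 0, 0]],
    [[0, -0.1, 0], [0, 0, 0]],
    [[0, -0.1, 0], [0, 0, 0]],
    [[0, -0.1, 0], [0, 0, 0]],
    [[0, -0.07, 0], [0, 0, 0]],
    [[0, 0, 0], [0, 0, 0]],
    [[0, 0, 0], [0, 0, 0]],
    [[0, 0, 0], [0, 0, 0]],
    [[0, 0, 0], [0, 0, 0]],
    [[0, 0, 0], [0, 0, 0]],
    [[0, 0, 0], [0, 0, 0]],
  ],
)

```text
time: 6.5
eef_pos: [0.6058, -0.0301, 0.2425]
tcp_rot: [-0.091, 0.701, -0.701, 0.09]
contact_force: [1.0, 0.3, 0.4]
opening: -0.004
```

Run:
```python
from g import *
goto([.606,-.030,.199])
s=cam("scene")
cv2.imwrite("pics/c5.png",np.clip(cv2.resize(s["img"][190:340,190:340],None,fx=4,fy=4,interpolation=2).astype(float)*1.6,0,255).astype(np.uint8))
for h in(.152,.157,.162,.167,.172,.177,.184):print(h,((proj(s,(.577,.0085,h))-190)*4))
```

```text
t 6.5 tcp [ 0.6058 -0.0301  0.2425] F [1.01 0.26 0.36] op -0.003942978017785967 rows [-0.002  0.363 -0.   ] down [-0.001  0.    -1.   ]
0.152 [[379.58118103 353.07678178]]
0.157 [[379.11693085 346.7315089 ]]
0.162 [[378.64831552 340.32425748]]
0.167 [[378.17527507 333.85414029]]
0.172 [[377.69774846 327.32025356]]
0.177 [[377.21567356 320.72167665]]
0.184 [[376.533007   311.37320035]]
```

View pics/c5.png

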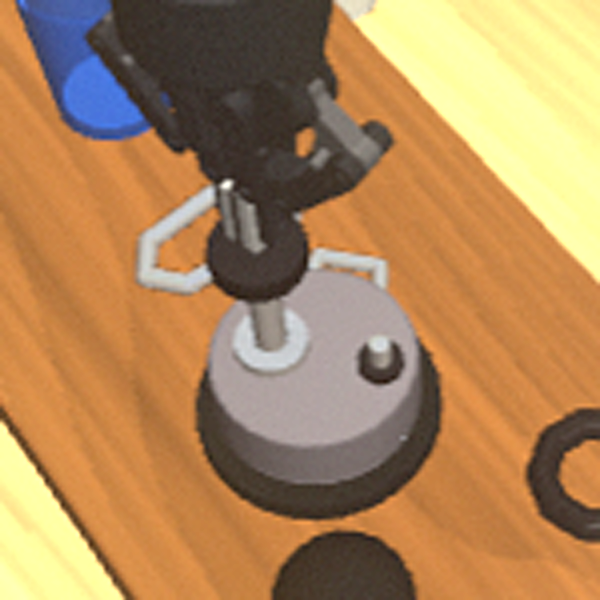

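The pin rose to tip (379,342), about 5 mm up, the head is back up and the anchor hasn't moved. I'll repeat the stroke.

send_rows(
  plan=[
    [[0, 0.06, 0], [0, 0, 0]],
    [[0, 0.04, 0], [0, 0, 0]],
    [[0, 0.04, 0], [0, 0, 0]],
    [[0, 0.04, 0], [0, 0, 0]],
    [[0, 0.04, 0], [0, 0, 0]],
    [[0, 0.04, 0], [0, 0, 0]],
    [[0, 0.04, 0], [0, 0, 0]],
    [[0, 0.04, 0], [0, 0, 0]],
    [[0, 0.04, 0], [0, 0, 0]],
    [[0, 0.02, 0], [0, 0, 0]],
    [[0, 0, 0], [0, 0, 0]],
    [[0, 0, 0], [0, 0, 0]],
  ],
)

```text
time: 7.75
eef_pos: [0.6064, -0.0302, 0.1991]
tcp_rot: [0.09, -0.701, 0.702, -0.091]
contact_force: [-6.8, 1.3, 13.9]
opening: -0.001
```

send_rows(
  plan=[
    [[0, -0.05, 0], [0, 0, 0]],
    [[0, -0.1, 0], [0, 0, 0]],
    [[0, -0.1, 0], [0, 0, 0]],
    [[0, -0.1, 0], [0, 0, 0]],
    [[0, -0.05, 0], [0, 0, 0]],
    [[0, 0, 0], [0, 0, 0]],
    [[0, 0, 0], [0, 0, 0]],
    [[0, 0, 0], [0, 0, 0]],
    [[0, 0, 0], [0, 0, 0]],
    [[0, 0, 0], [0, 0, 0]],
    [[0, 0, 0], [0, 0, 0]],
  ],
)

```text
time: 8.85
eef_pos: [0.6058, -0.0301, 0.2426]
tcp_rot: [-0.091, 0.701, -0.701, 0.09]
contact_force: [-0.0, -0.3, -0.9]
opening: 0.0
```

```bash
cat > look.py <<'E'
from g import *
goto([.606,-.030,.199])
s=cam("scene")
# pin column: bright run at full-res columns around 284.6
g=cv2.resize(s["img"][190:340,190:340],None,fx=4,fy=4,interpolation=2).max(2).astype(int)
print("col",[(r,int(g[r,374:384].mean())) for r in range(300,372,4)])
cv2.imwrite(sys.argv[1],np.clip(cv2.resize(s["img"][190:340,190:340],None,fx=4,fy=4,interpolation=2).astype(float)*1.6,0,255).astype(np.uint8))
E
python3 look.py pics/c6.png
```

```text
t 8.85 tcp [ 0.6058 -0.0301  0.2426] F [-0.04 -0.34 -0.94] op 0.00032120269407259923 rows [-0.002  0.363 -0.   ] down [-0.001  0.    -1.   ]
col [(300, 112), (304, 112), (308, 112), (312, 112), (316, 111), (320, 110), (324, 115), (328, 126), (332, 133), (336, 137), (340, 132), (344, 105), (348, 90), (352, 92), (356, 92), (360, 92), (364, 95), (368, 65)]
```

The tip highlight is now at row ~335, up another 5–7 mm. I'll press slightly deeper for margin on the next two strokes.

send_rows(
  plan=[
    [[0, 0.06, 0], [0, 0, 0]],
    [[0, 0.04, 0], [0, 0, 0]],
    [[0, 0.04, 0], [0, 0, 0]],
    [[0, 0.04, 0], [0, 0, 0]],
    [[0, 0.04, 0], [0, 0, 0]],
    [[0, 0.04, 0], [0, 0, 0]],
    [[0, 0.04, 0], [0, 0, 0]],
    [[0, 0.04, 0], [0, 0, 0]],
    [[0, 0.04, 0], [0, 0, 0]],
    [[0, 0.04, 0], [0, 0, 0]],
    [[0, 0, 0], [0, 0, 0]],
    [[0, 0, 0], [0, 0, 0]],
  ],
)

```text
time: 10.1
eef_pos: [0.6064, -0.0302, 0.1989]
tcp_rot: [0.09, -0.701, 0.702, -0.091]
contact_force: [-10.6, 1.0, 22.0]
opening: -0.001
```

send_rows(
  plan=[
    [[0, -0.07, 0], [0, 0, 0]],
    [[0, -0.1, 0], [0, 0, 0]],
    [[0, -0.1, 0], [0, 0, 0]],
    [[0, -0.1, 0], [0, 0, 0]],
    [[0, -0.05, 0], [0, 0, 0]],
    [[0, 0, 0], [0, 0, 0]],
    [[0, 0, 0], [0, 0, 0]],
    [[0, 0, 0], [0, 0, 0]],
    [[0, 0, 0], [0, 0, 0]],
    [[0, 0, 0], [0, 0, 0]],
    [[0, 0, 0], [0, 0, 0]],
  ],
)

```text
time: 11.2
eef_pos: [0.6058, -0.03, 0.2426]
tcp_rot: [-0.091, 0.701, -0.701, 0.09]
contact_force: [-0.1, 0.8, 0.6]
opening: 0.001
```

```bash
python3 look.py pics/c7.png
```

```text
t 11.2 tcp [ 0.6058 -0.03    0.2426] F [-0.09  0.83  0.57] op 0.0011921932014702617 rows [-0.001  0.363  0.   ] down [-0.001  0.    -1.   ]
col [(300, 111), (304, 111), (308, 110), (312, 109), (316, 120), (320, 131), (324, 133), (328, 141), (332, 122), (336, 100), (340, 93), (344, 94), (348, 94), (352, 92), (356, 92), (360, 93), (364, 95), (368, 64)]
```

View pics/c7.png

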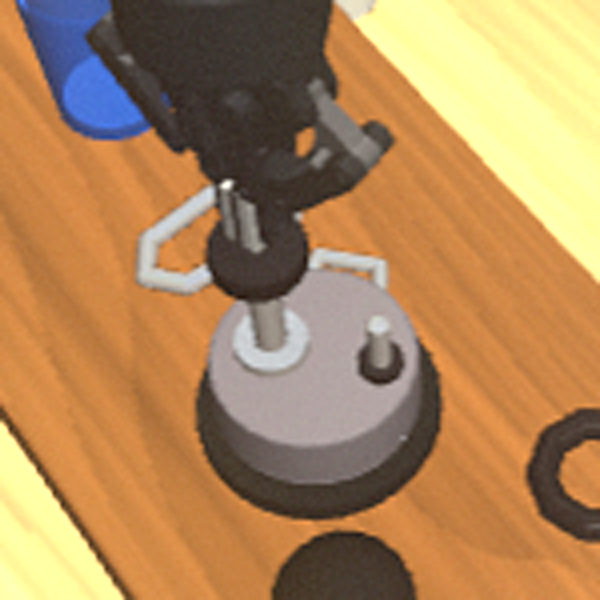

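The tip is at crop (378,325), so the pin is about 25 mm out, and the plunger is up. One more stroke should finish it, and a further one will check that the pin no longer rises.

send_rows(
  plan=[
    [[0, 0.06, 0], [0, 0, 0]],
    [[0, 0.04, 0], [0, 0, 0]],
    [[0, 0.04, 0], [0, 0, 0]],
    [[0, 0.04, 0], [0, 0, 0]],
    [[0, 0.04, 0], [0, 0, 0]],
    [[0, 0.04, 0], [0, 0, 0]],
    [[0, 0.04, 0], [0, 0, 0]],
    [[0, 0.04, 0], [0, 0, 0]],
    [[0, 0.04, 0], [0, 0, 0]],
    [[0, 0.04, 0], [0, 0, 0]],
    [[0, 0, 0], [0, 0, 0]],
    [[0, 0, 0], [0, 0, 0]],
  ],
)

```text
time: 12.45
eef_pos: [0.6065, -0.0302, 0.199]
tcp_rot: [0.09, -0.701, 0.702, -0.091]
contact_force: [-8.9, 2.4, 23.0]
opening: 0.002
```

send_rows(
  plan=[
    [[0, -0.07, 0], [0, 0, 0]],
    [[0, -0.1, 0], [0, 0, 0]],
    [[0, -0.1, 0], [0, 0, 0]],
    [[0, -0.1, 0], [0, 0, 0]],
    [[0, -0.05, 0], [0, 0, 0]],
    [[0, 0, 0], [0, 0, 0]],
    [[0, 0, 0], [0, 0, 0]],
    [[0, 0, 0], [0, 0, 0]],
    [[0, 0, 0], [0, 0, 0]],
    [[0, 0, 0], [0, 0, 0]],
    [[0, 0, 0], [0, 0, 0]],
  ],
)

```text
time: 13.55
eef_pos: [0.6059, -0.0301, 0.2426]
tcp_rot: [-0.091, 0.701, -0.701, 0.09]
contact_force: [0.2, -0.3, -0.1]
opening: -0.001
```

```bash
python3 look.py pics/c8.png
```

```text
t 13.55 tcp [ 0.6059 -0.0301  0.2426] F [ 0.19 -0.25 -0.07] op -0.0008420770398102384 rows [-0.002  0.364 -0.   ] down [-0.001  0.    -1.   ]
col [(300, 111), (304, 110), (308, 121), (312, 132), (316, 135), (320, 140), (324, 112), (328, 95), (332, 94), (336, 94), (340, 95), (344, 95), (348, 94), (352, 93), (356, 93), (360, 93), (364, 95), (368, 65)]
```

send_rows(
  plan=[
    [[0, 0.06, 0], [0, 0, 0]],
    [[0, 0.04, 0], [0, 0, 0]],
    [[0, 0.04, 0], [0, 0, 0]],
    [[0, 0.04, 0], [0, 0, 0]],
    [[0, 0.04, 0], [0, 0, 0]],
    [[0, 0.04, 0], [0, 0, 0]],
    [[0, 0.04, 0], [0, 0, 0]],
    [[0, 0.04, 0], [0, 0, 0]],
    [[0, 0.04, 0], [0, 0, 0]],
    [[0, 0.04, 0], [0, 0, 0]],
    [[0, 0, 0], [0, 0, 0]],
    [[0, 0, 0], [0, 0, 0]],
  ],
)

```text
time: 14.8
eef_pos: [0.6064, -0.0302, 0.1989]
tcp_rot: [0.09, -0.701, 0.702, -0.091]
contact_force: [-11.0, 1.6, 22.9]
opening: -0.002
```

send_rows(
  plan=[
    [[0, -0.07, 0], [0, 0, 0]],
    [[0, -0.1, 0], [0, 0, 0]],
    [[0, -0.1, 0], [0, 0, 0]],
    [[0, -0.1, 0], [0, 0, 0]],
    [[0, -0.05, 0], [0, 0, 0]],
    [[0, 0, 0], [0, 0, 0]],
    [[0, 0, 0], [0, 0, 0]],
    [[0, 0, 0], [0, 0, 0]],
    [[0, 0, 0], [0, 0, 0]],
    [[0, 0, 0], [0, 0, 0]],
    [[0, 0, 0], [0, 0, 0]],
  ],
)

```text
time: 15.9
eef_pos: [0.6058, -0.0301, 0.2426]
tcp_rot: [-0.091, 0.701, -0.701, 0.09]
contact_force: [-0.4, -0.3, 0.7]
opening: -0.001
```

```bash
python3 look.py pics/c9.png
```

```text
t 15.9 tcp [ 0.6058 -0.0301  0.2426] F [-0.4  -0.33  0.72] op -0.0008255067643599688 rows [-0.002  0.363 -0.   ] down [-0.001  0.    -1.   ]
col [(300, 110), (304, 111), (308, 123), (312, 132), (316, 134), (320, 140), (324, 112), (328, 95), (332, 94), (336, 94), (340, 94), (344, 93), (348, 93), (352, 93), (356, 92), (360, 93), (364, 96), (368, 65)]
```

The extra stroke left the tip at the same rows (about 316), so the pin is fully out. I'll withdraw upward.

send_rows(
  plan=[
    [[0, -0.15, 0], [0, 0, 0]],
    [[0, -0.25, 0], [0, 0, 0]],
    [[0, -0.25, 0], [0, 0, 0]],
    [[0.2, -0.1, 0.2], [0, 0, 0]],
    [[0.25, 0, 0.2], [0, 0, 0]],
    [[0.25, 0, 0.2], [0, 0, 0]],
    [[0.2, 0, 0.2], [0, 0, 0]],
    [[0.1, 0, 0.1], [0, 0, 0]],
    [[0, 0, 0], [0, 0, 0]],
    [[0, 0, 0], [0, 0, 0]],
    [[0, 0, 0], [0, 0, 0]],
  ],
)

```text
time: 17.05
eef_pos: [0.5177, -0.1642, 0.3329]
tcp_rot: [-0.091, 0.701, -0.701, 0.091]
contact_force: [0.0, -0.1, 0.3]
opening: 0.004
```

```bash
python3 look.py pics/c10.png
python3 - <<'E'
from h import *
s=cam("scene")["img"];cv2.imwrite("pics/full.png",s)
a=cv2.imread("pics/scene0.png");d=cv2.absdiff(a,s).max(2)>40
n,l,st,c=cv2.connectedComponentsWithStats(d.astype(np.uint8));print([x.tolist() for x in st[1:] if x[4]>15])
E
```

```text
t 17.05 tcp [ 0.5177 -0.1642  0.3329] F [ 0.04 -0.13  0.27] op 0.004487134414157536 rows [-0.996  1.117 -0.894] down [ 0.  0. -1.]
col [(300, 102), (304, 102), (308, 113), (312, 122), (316, 123), (320, 128), (324, 103), (328, 86), (332, 85), (336, 87), (340, 86), (344, 87), (348, 87), (352, 85), (356, 84), (360, 86), (364, 89), (368, 61)]
[[194, 1, 29, 24, 384], [237, 0, 86, 25, 1171], [397, 0, 62, 41, 1005], [582, 0, 58, 38, 587], [201, 27, 46, 16, 224], [479, 33, 5, 19, 63], [215, 40, 36, 12, 182], [200, 45, 75, 96, 3611], [401, 52, 90, 122, 4909], [523, 58, 13, 12, 16], [546, 60, 71, 61, 418], [492, 122, 96, 76, 3877]]
```

View pics/full.png

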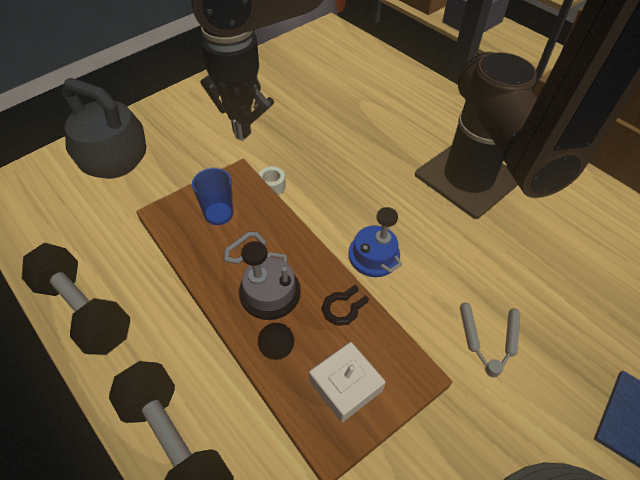

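The plunger is up (255,253), the pin stands out (285,270) and everything else is where it was. The gripper is clear at (240,110).

```bash
python3 -c "
from plant import *
print(sign_off())"
```

```text
the job is handed in; nothing more can be done
None
```

I pumped the grey anchor's plunger with the shut fingertips, five strokes in all. Each ended at about TCP z 0.199, where the stop is, and was followed by a full release and a wait.

- **Pin:** it rose on strokes 1 to 4. Stroke 5 left it exactly where it was, so it is fully out.
- **Last picture:** the plunger is up, nothing on the board or in front of it has visibly shifted, and the gripper is well clear. I handed the job in at about 17 s.
- **Two readings that didn't fit cleanly:**
  - Stroke 2 reached the stop depth but at only about 14 N, against 22 to 23 N on the others. The pin still rose about as expected.
  - While pressing, the sensor showed a sideways force of 7 to 11 N along -x. No sliding or tilting of the anchor showed in the images.

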